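Catch the falling tray cover and lower it shut

TASK

The crucible tray's hinged dust cover leans open against its back stop: with your fingers push it forward from behind until it tips over and falls, catch it from underneath while it is still well open, and let it rest still on the fingers for about half a second. Then lower it gently, by the front edge that overhangs the tray, until it is fully shut without dropping or slamming, and take the fingers away. Only push and support the cover, never pinch it between the fingers, and leave the crucibles and everything else on the bench where they stand.

Things in the scene. Friction and masses are not known exactly. Their poses are not given: they have to be found in the camera images.
- tray: Grey open tray, fixed to the bench, 110 mm deep (its x) by 190 mm wide (its y), rim 65 mm high, holding a grey crucible block. Origin at the centre of its underside; its -x side is the front, which more or less faces the robot, +x the back with the hinge, z up.
- tray_hinge (a point): Middle of the cover's hinge axis, at the tray's back rim: 59 mm behind the tray's centre along the tray's x, 65 mm above the bench. The hinge axis is the tray's y axis. Turns with the tray.
- cover (a joint): Angle of the dust cover, rad: 0 = shut (level, flat on the rim), 1.57 = upright, 1.80 = leaning back on its stop, where it starts and to which it falls back by itself above about 1.57. Below about 1.55 it falls shut under its weight (about 0.2 kg), slowed a little by a worn damper (0.24 N m s/rad): from 1.4 it takes roughly 2 to 2.5 s to reach 0.8 and goes on ever faster, to about 0.7 rad/s when it hits the rim. No latch.
- cover_lip (a point): Middle of the lower (inner) front edge of the cover, 150 mm from the hinge axis and opposite to it; moves with the cover. Seen in the tray's frame from the hinge, at cover angle q this edge lies 150 mm * cos q towards -x and 150 mm * sin q up. When shut it overhangs the tray's front wall by 36 mm, 66 mm above the bench, so a finger slanting forward and down can stay under it to the very end.
- cover_inner (a point): Centre of the underside of the cover: white plastic sheet, 196 mm wide, 6 mm thick, from 4 to 150 mm from the hinge axis, its lower face 1 mm above the hinge axis when shut; it faces the robot when the cover stands open. The point's axes are the tray's when shut and turn with the cover.
- cover_outer (a point): Centre of the outer face of the cover: blue painted sheet with a yellow stripe along the front edge, 3 mm thick, fixed on the white sheet (cover 9 mm thick in all; outer face 10 mm from the hinge axis), up to 147 mm from the hinge; faces up when shut and away from the robot when open.
- crucible_a: Small grey-white crucible, 25 mm wide, 26 mm high, loose in the tray's block, standing clear below the shut cover. Origin at the centre of its underside.
- crucible_b: A second such crucible, in another hole of the block.
- brass_weight: Bystander: loose brass weight, 32 mm wide, 42 mm high, left of the tray. Origin under its centre.
- grease_tin: Bystander: loose round tin with blue lid, 64 mm wide, 33 mm high, left of the tray. Origin under its centre.
- red_jar: Bystander: loose clear jar with red cap, 54 mm wide, 80 mm high, left of the tray. Origin under its centre.

How it is judged:
By the outcome, as a careful person would: the job done as asked, in the order asked, and still so for the second after the job is handed in, with the robot touching nothing.
It also fails if it takes over 64 s, if anything falls off the work surface, if the arm or the gripper's body presses on something with over 40 N, if the wrist force passes 120 N, or if a joint passes its speed limit or range.

ROBOT

A 7-joint arm with a two-finger parallel gripper is mounted at the origin on a cart in front of the work surface, level with it; the furniture and walls round the work are solid. World frame = base frame: x ahead of the robot, y to its left, z up, the work surface at z = 0. Lengths are in m, angles in rad, forces in N, time in s.
With the tool pointing down it reaches from about 0.4 to 0.85 m from the base axis. Payload 4.5 kg.
Tool frame: the origin (TCP) lies at the very end of the fingers, on their centre line; the grasp point (between the pads) lies 19 mm behind it; z points along the fingers, y is the line along which they close (so a half turn about z gives the same grasp; the last joint's range is limited). The gripper opens to 88 mm and grips with 3 to 60 N. Pads are 18 mm wide; open, the fingers measure 123 mm over their backs; the gripper's body (75 mm by 187 mm) begins 45 mm behind the grasp point.
Start: joints at [-1.184, 0.689, -0.195, 1.565, 0.157, 0.902, -0.215], TCP at [0.216, 0.587, 0.239] pointing down, gripper open.
Joint ranges: [-3.01, 3.01], [-0.46, 2.08], [-1.47, 1.51], [0.13, 2.56], [-1, 4.14], [0.04, 2.09], [-2.66, 2.66]. Speed limits (rad/s): [2.57, 2.57, 3.14, 3.14, 3.14, 3.14, 3.14].

INTERFACE

Orientations are given as [roll, pitch, yaw] about the fixed x, y, z axes, in that order (R = Rz(yaw) Ry(pitch) Rx(roll)).
In Python, from rig import ctrl gives the robot as it stands. The module is installed in compiled form; this text tells all that it offers.
- The arm moves only by the tool jog_arm, never from a script. Its argument "rows" is a list of rows, each an object with "gripper": the closure, from 0 (fully open) to 1 (shut); "delta_pos": the shift along the world's x, y, z as a fraction of full scale, a list of three; "twist": the turn about the world's z as a fraction of full scale. In form: [{"gripper": gripper, "delta_pos": [tx, ty, tz], "twist": twist}, ...]. A call has 1 to 8 rows; each row is the pose to reach, as a shift and turn from the pose commanded when the call began; what a row does not reach only later rows make up. Full scale, the value 1, is 0.25 m for a shift and 1.5 rad for a turn. A row lasts 1/8 s, in which the tool goes at most 62.5 mm and 10.7 degrees, less where a joint would pass 70% of its speed; a pose out of reach is approached as far as the arm can. A call with a number of a shift or a turn outside -1 to 1 is refused whole. A call with a gripper value outside its range is refused whole. The fingers move at their own pace and stop on an object; "newtons" is the grip in N (left out, the last holds). Time passes only in rows, so rows that repeat a pose let the fingers close. It gives the time, the measured TCP pose, the force, the opening and the grip force at its end, in the units of the state.
- ctrl.get_obs(): the state, without advancing time (a new reading comes with each control period).
- ctrl.camera(name): name is "scene" or "top" or "wrist"; returns the picture (400x640x3 uint8, blue, green, red); there is no depth.
- ctrl.camera_info(name): a dict with "camera_matrix" (3x3 intrinsics, pixels), "dist" ([k1, k2, p1, p2, k3] as OpenCV has them; the pictures are not rectified), "rvec" (rotation vector, rad) and "tvec" (3), from world to camera coordinates, as OpenCV has them; the wrist camera has in their place "T_tool_cam" (4x4, takes a point from camera to tool coordinates, whose origin is the TCP and whose axes are the flange's). Camera axes: x right, y down, z forward; pixel columns grow to the right and rows downward; lengths in m; the calibration is good to about 2 mm. A picture is of the moment at which its call begins: read the wrist's pose just before it. camera_info takes no time and is no camera call.
- ctrl.sign_off(): hands the job in; it is judged then, once.
Trained networks look in the newest picture that a camera, given by its name, has taken for a name from the list of things; names that differ only in an ending like _2 or _b are one class to them, and where a whole thing is asked for, a point or a joint stands for the part that bears it (a point fixed in the world has none). Each returns a list of dicts, best first, with "conf" (0 to 1); they miss things now and then, are a little off and sometimes report something else, mostly with a low value. They report only what shows in the picture. A call takes as long as a camera call.
- ctrl.outline_of(name, camera): "region" (400x640 bool, what is visible of it) and "xy" ([column, row] in pixels, amid what is visible of it).
The state is a dict: "t": time; "q": joint angles; "qvel": joint speeds; "joint_efforts": joint torques, N m; "tool_pos": TCP position; "eef_rot": TCP orientation; "wrist_force": force on the tool from outside, world axes, zero at the start; "ft_torque": the same for the moment, N m; "finger_gap": opening from 0.0 (shut) to 1.0 (fully open); "gripper_force": force on a finger pad.
Only numpy, scipy, OpenCV 4.12 (cv2) and the standard library are available. Lean on these libraries where they do the work, as an engineer would, in place of code of your own. Each camera call takes 0.05 s, during which the arm holds its last target. There are 200 camera calls.

## Working session

There is one attempt and no reset: what is moved stays moved. The work goes in short steps, Python scripts to look and compute and a tool call to move; the robot and the scene stay as the last step left them, time stands still between calls to the robot, and variables do not carry over. Pictures are saved under pics/ and viewed, at most 10 in all, crops included, and the job is handed in when it is done.

Besides the shell and the picture viewer there is one more tool, called after "Call:" as a command line: name --argument value ..., lists and objects as JSON in quotes. jog_arm: Moves the arm, as the interface text tells. Shift numbers are shares of 0.25 m and turn numbers shares of 1.5 rad, none past 1 either way. Its arguments: {"type":"object","properties":{"rows":{"type":"array"},"newtons":{"type":"number"}},"required":["rows"]}

```bash
mkdir -p pics; ls; python3 - <<'E'
from rig import ctrl
import cv2
o=ctrl.get_obs();print({k:o[k] for k in('t','tool_pos','eef_rot','wrist_force','finger_gap')})
a=ctrl.camera('scene');b=ctrl.camera('top')
cv2.imwrite('pics/scene.png',a);cv2.imwrite('pics/top.png',b)
for c in('scene','top'):
    i=ctrl.camera_info(c);print(c,i)
    for n in('tray','cover','cover_inner','cover_outer','crucible_a','brass_weight','grease_tin','red_jar','tray_hinge','cover_lip'):
        try:
            print(n,[(round(d['conf'],2),[int(v) for v in d['xy']],int(d['region'].sum())) for d in ctrl.outline_of(n,c)][:3])
        except Exception as e: print(n,e)
print(ctrl.camera_info('wrist'));print(ctrl.get_obs()['t'])
E
```

```text
pics
{'t': 0.0, 'tool_pos': array([0.21579954, 0.58586581, 0.23790235]), 'eef_rot': array([-3.13971705e+00,  1.77017759e-04,  2.78886661e+00]), 'wrist_force': array([-0.79564484,  0.02517861, -0.09252303]), 'finger_gap': 1.003152504976097}
scene {'camera_matrix': array([[502.01995649,   0.        , 317.98386817],
       [  0.        , 502.01995649, 198.48553221],
       [  0.        ,   0.        ,   1.        ]]), 'dist': array([-0.04662581,  0.        ,  0.        ,  0.        ,  0.        ]), 'rvec': array([ 2.26733041, -0.90959921,  0.34888465]), 'tvec': array([-0.37660577,  0.32113042,  0.93561583])}
tray [(0.83, [388, 222], 7947)]
cover [(0.56, [403, 206], 4432)]
cover_inner [(0.79, [405, 203], 4412)]
cover_outer [(0.7, [404, 202], 4469)]
crucible_a [(0.6, [361, 237], 117)]
brass_weight [(0.71, [227, 186], 118), (0.26, [405, 202], 4544)]
grease_tin [(0.7, [292, 173], 524)]
red_jar [(0.92, [254, 197], 769)]
tray_hinge [(0.7, [389, 219], 8013)]
cover_lip [(0.94, [407, 201], 4581), (0.7, [387, 220], 7802)]
top {'camera_matrix': array([[471.30624639,   0.        , 319.93784798],
  
[... 619 characters left out ...]
39, 236], 765)]
tray_hinge [(0.95, [400, 163], 8655)]
cover_lip [(0.65, [411, 149], 4852)]
{'camera_matrix': array([[309.72966591,   0.        , 323.24047072],
       [  0.        , 309.72966591, 197.64697338],
       [  0.        ,   0.        ,   1.        ]]), 'dist': array([0.00326639, 0.        , 0.        , 0.        , 0.        ]), 'T_tool_cam': array([[ 6.23034675e-04, -9.60827518e-01, -2.77146337e-01,
         7.25907986e-02],
       [ 9.99999320e-01,  3.25294035e-04,  1.12028466e-03,
        -1.65629641e-03],
       [-9.86246278e-04, -2.77146847e-01,  9.60827067e-01,
        -1.47038008e-01],
       [ 0.00000000e+00,  0.00000000e+00,  0.00000000e+00,
         1.00000000e+00]])}
1.1
```

View pics/scene.png

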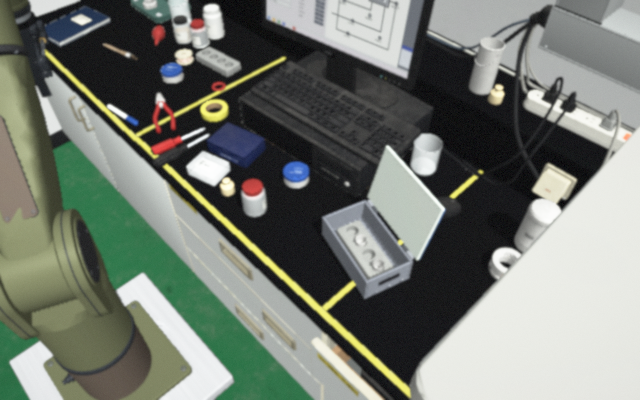

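View pics/top.png

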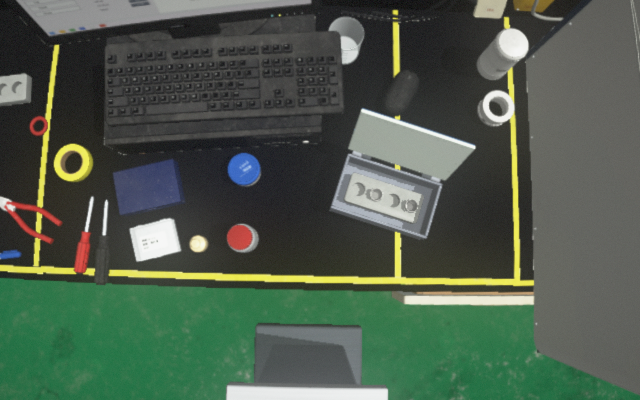

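The scene view shows the open cover at about (405,203) with the tray in front of it. The top view has the cover at (406,146) and the tray at (385,195). The bystanders (tin, jar, weight) are well to the left. Next I fit the tray pose from the silhouettes in both views.

```bash
cat > fit.py <<'E'
from rig import ctrl
import cv2, numpy as np, itertools
from scipy.optimize import minimize
def box(a,b): return np.array(list(itertools.product(*zip(a,b))))
TR=box((-.055,-.095,0),(.055,.095,.065)); CV=box((-.150,-.098,.001),(-.004,.098,.010))
def world(p,P):
    c,s=np.cos(p[2]),np.sin(p[2]); return P@np.array([[c,-s,0],[s,c,0],[0,0,1]]).T+[p[0],p[1],0]
def cover(p,q):
    c,s=np.cos(q),np.sin(q); P=CV@np.array([[c,0,s],[0,1,0],[-s,0,c]]).T
    return world(p,P+[.059,0,.065])
def mask(i,W):
    u=cv2.projectPoints(W,i['rvec'],i['tvec'],i['camera_matrix'],i['dist'])[0]
    m=np.zeros((400,640),np.uint8); cv2.fillConvexPoly(m,np.round(cv2.convexHull(u.astype(np.float32))*16).astype(np.int32),1,shift=4); return m>0
E
python3 - <<'E'
from fit import *
D=[]
for c in('scene','top'):
    ctrl.camera(c); i=ctrl.camera_info(c)
    D.append((i,ctrl.outline_of('tray',c)[0]['region'],ctrl.outline_of('cover_outer',c)[0]['region']))
iou=lambda a,b:(a&b).sum()/(a|b).sum()
def sc(p):
    r=[]
    for i,t,k in D:
        mk=mask(i,cover(p,p[3])); r+=[iou(mk,k),iou(mk|mask(i,world(p,TR)),t)]
    return r
f=lambda p:-sum(sc(p))
best=None
for x in(.5,.6,.7):
  for y in(-.25,-.15,-.05):
    for w in(-.3,0,.3):
      p=[x,y,w,1.8]; v=f(p)
      if best is None or v<best[0]: best=(v,p)
S=np.array(best[1])+np.vstack([np.zeros(4),np.diag([.03,.03,.2,.05])])
r=minimize(f,best[1],method='Nelder-Mead',options=dict(initial_simplex=S,maxiter=400,xatol=1e-4,fatol=1e-4))
S=r.x+np.vstack([np.zeros(4),np.diag([.01,-.01,.08,.05])])
r=minimize(f,r.x,method='Nelder-Mead',options=dict(initial_simplex=S,maxiter=400,xatol=1e-4,fatol=1e-4))
print(best,r.x,sc(r.x)); p=r.x
R=lambda a:world(p,np.array([a]))[0].round(4)
print('hinge',R([.059,0,.065]),'lip shut',R([-.091,0,.066]))
# overlay
img=[]
for c,(i,_,_) in zip(('scene','top'),D):
    im=ctrl.camera(c)
    for W in(world(p,TR),cover(p,p[3])):
        cs=cv2.findContours(mask(i,W).astype(np.uint8),0,2)[0]; cv2.drawContours(im,cs,-1,(0,0,255),1)
    img.append(cv2.resize(im[80:320,260:520],None,fx=1.5,fy=1.5))
cv2.imwrite('pics/fit.png',np.hstack(img)); o=ctrl.get_obs();print(o['t'],o['tool_pos'],o['eef_rot'])
E
```

```text
Traceback (most recent call last):
IndexError: list index out of range
```

```bash
cat > m.py <<'E'
from fit import *
def out(n,c):
    for _ in range(4):
        ctrl.camera(c); d=ctrl.outline_of(n,c)
        if d and d[0]['conf']>.4: return d[0]['region']
D=[(ctrl.camera_info(c),out('tray',c),out('cover_outer',c)) for c in('scene','top')]
iou=lambda a,b:(a&b).sum()/(a|b).sum()
def sc(p):
    r=[]
    for i,t,k in D:
        mk=mask(i,cover(p,p[3])); r+=[iou(mk,k),iou(mk|mask(i,world(p,TR)),t)]
    return r
f=lambda p:-sum(sc(p))
p=min(([x,y,w,1.8] for x in(.5,.6,.7) for y in(-.25,-.15,-.05) for w in(-.3,0,.3)),key=f)
for s in(1,-.4):
    S=np.array(p)+np.vstack([np.zeros(4),s*np.diag([.03,.03,.2,.05])])
    p=minimize(f,p,method='Nelder-Mead',options=dict(initial_simplex=S,maxiter=400,xatol=1e-4,fatol=1e-4)).x
print(p,sc(p))
R=lambda a:world(p,np.array([a]))[0].round(4)
print('hinge',R([.059,0,.065]),'lip shut',R([-.091,0,.066]))
img=[]
for c,(i,_,_) in zip(('scene','top'),D):
    im=ctrl.camera(c)
    for W in(world(p,TR),cover(p,p[3])):
        cv2.drawContours(im,cv2.findContours(mask(i,W).astype(np.uint8),0,2)[0],-1,(0,0,255),1)
    img.append(cv2.resize(im[80:320,260:520],None,fx=1.5,fy=1.5))
cv2.imwrite('pics/fit.png',np.hstack(img)); o=ctrl.get_obs();print(o['t'],o['tool_pos'],o['eef_rot'])
E
python3 m.py
```

```text
[ 0.52577972 -0.14096371 -0.29527734  1.76695193] [np.float64(0.9465298996071585), np.float64(0.8037290488941783), np.float64(0.94994994994995), np.float64(0.7483156028368795)]
hinge [ 0.5822 -0.1581  0.065 ] lip shut [ 0.4387 -0.1145  0.066 ]
1.9 [0.21591217 0.58653708 0.23873786] [ 3.14153886e+00 -2.13279977e-05  2.78886097e+00]
```

View pics/fit.png

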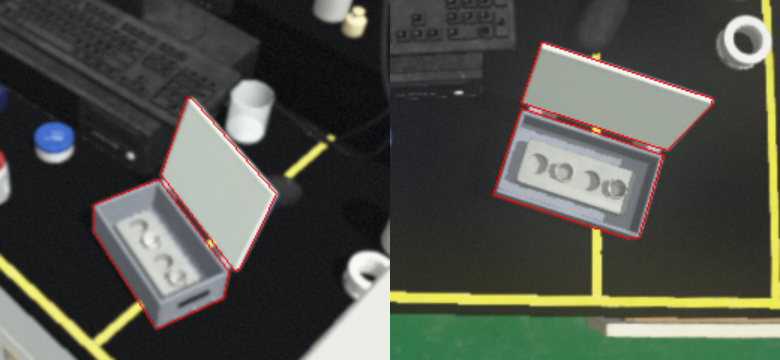

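The overlay matches the tray and cover outlines closely in both views: the hinge is at about (0.582,-0.158) and the yaw is -0.295. Now I go behind the cover with the fingers shut.

Call:
jog_arm --rows '[{"gripper": 1, "delta_pos": [0.05, -0.1, 0.1], "twist": 0.01}, {"gripper": 1, "delta_pos": [0.14, -0.26, 0.2], "twist": 0.02}, {"gripper": 1, "delta_pos": [0.24, -0.44, 0.25], "twist": 0.038}, {"gripper": 1, "delta_pos": [0.34, -0.62, 0.25], "twist": 0.038}, {"gripper": 1, "delta_pos": [0.44, -0.8, 0.25], "twist": 0.038}]' --newtons 10

```text
t: 2.52
tool_pos: [0.3268, 0.3852, 0.3017]
eef_rot: [3.141, 0.001, 2.846]
wrist_force: [0.5, -0.0, 0.3]
finger_gap: 0.461
gripper_force: 0.0
```

Call:
jog_arm --rows '[{"gripper": 1, "delta_pos": [0.11, -0.2, 0], "twist": 0}, {"gripper": 1, "delta_pos": [0.22, -0.4, 0], "twist": 0}, {"gripper": 1, "delta_pos": [0.33, -0.6, 0], "twist": 0}, {"gripper": 1, "delta_pos": [0.44, -0.78, 0], "twist": 0}]'

```text
t: 3.02
tool_pos: [0.4367, 0.1896, 0.3015]
eef_rot: [3.141, 0.001, 2.845]
wrist_force: [0.9, 0.3, 1.0]
finger_gap: 0.013
gripper_force: 0.0
```

Call:
jog_arm --rows '[{"gripper": 1, "delta_pos": [0.12, -0.18, 0], "twist": 0}, {"gripper": 1, "delta_pos": [0.24, -0.36, 0], "twist": 0}, {"gripper": 1, "delta_pos": [0.36, -0.54, 0], "twist": 0}, {"gripper": 1, "delta_pos": [0.48, -0.68, 0], "twist": 0}, {"gripper": 1, "delta_pos": [0.52, -0.75, 0], "twist": 0}]'

```text
t: 3.65
tool_pos: [0.5671, 0.0015, 0.301]
eef_rot: [-3.141, 0.001, 2.842]
wrist_force: [-0.3, 0.9, -0.1]
finger_gap: 0.005
gripper_force: 0.0
```

Call:
jog_arm --rows '[{"gripper": 1, "delta_pos": [0.09, -0.18, 0], "twist": 0}, {"gripper": 1, "delta_pos": [0.18, -0.37, 0], "twist": 0}, {"gripper": 1, "delta_pos": [0.27, -0.55, 0], "twist": 0}, {"gripper": 1, "delta_pos": [0.348, -0.726, -0.05], "twist": 0}, {"gripper": 1, "delta_pos": [0.348, -0.726, -0.2], "twist": 0}, {"gripper": 1, "delta_pos": [0.348, -0.726, -0.4], "twist": 0}, {"gripper": 1, "delta_pos": [0.348, -0.726, -0.48], "twist": 0}, {"gripper": 1, "delta_pos": [0.348, -0.726, -0.48], "twist": 0}]'

```text
t: 4.65
tool_pos: [0.6515, -0.1756, 0.1795]
eef_rot: [3.141, -0.005, 2.848]
wrist_force: [0.1, 0.1, 0.6]
finger_gap: 0.005
gripper_force: 0.0
```

```bash
python3 - <<'E'
from rig import ctrl
import cv2,numpy as np
o=ctrl.get_obs();print(o['tool_pos'],o['eef_rot'],o['q'].round(2),o['wrist_force'])
cv2.imwrite('pics/behind.png',np.hstack([ctrl.camera('scene')[40:340,220:620],ctrl.camera('top')[0:300,220:620]]))
E
```

```text
[ 0.65149762 -0.17563488  0.1794852 ] [ 3.14089161 -0.00473653  2.84752711] [ 0.29  0.83 -0.19  1.45  0.17  0.89  1.33] [0.14206241 0.14231414 0.55986207]
```

View pics/behind.png

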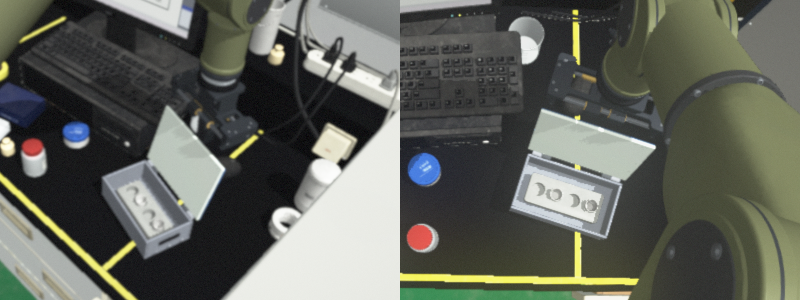

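The gripper is behind the cover and clear of it. I push gently almost to upright first.

Call:
jog_arm --rows '[{"gripper": 1, "delta_pos": [-0.04, 0.012, 0], "twist": 0}, {"gripper": 1, "delta_pos": [-0.08, 0.024, 0], "twist": 0}, {"gripper": 1, "delta_pos": [-0.11, 0.033, 0], "twist": 0}, {"gripper": 1, "delta_pos": [-0.14, 0.043, 0], "twist": 0}, {"gripper": 1, "delta_pos": [-0.165, 0.05, 0], "twist": 0}, {"gripper": 1, "delta_pos": [-0.19, 0.058, 0], "twist": 0}, {"gripper": 1, "delta_pos": [-0.19, 0.058, 0], "twist": 0}]'

```text
t: 5.62
tool_pos: [0.6045, -0.1627, 0.181]
eef_rot: [-3.141, -0.002, 2.846]
wrist_force: [-0.7, 0.3, -0.1]
finger_gap: 0.005
gripper_force: 0.0
```

```bash
cat > ang.py <<'E'
from fit import *
from scipy.optimize import minimize_scalar
p=[.5258,-.1410,-.2953]
def ang():
    r=[]
    for c in('scene','top'):
        ctrl.camera(c); d=ctrl.outline_of('cover_outer',c); i=ctrl.camera_info(c)
        if not d: r.append(None); continue
        k=d[0]['region']; f=lambda q:-(lambda a:(a&k).sum()/(a|k).sum())(mask(i,cover(p,q)))
        g=np.arange(-.05,1.86,.02); v=[f(q) for q in g]; r.append((round(g[int(np.argmin(v))],2),round(-min(v),2)))
    return r
o=ctrl.get_obs(); T=o['tool_pos']; d=T-[.5822,-.1581,.065]; c,s=np.cos(p[2]),np.sin(p[2])
print('t',o['t'],'T',T.round(4),'rel hinge x,y,z mm',(1000*np.array([c*d[0]+s*d[1],-s*d[0]+c*d[1],d[2]])).round(1),'rot',o['eef_rot'].round(3),'F tray',(c*o['wrist_force'][0]+s*o['wrist_force'][1]).round(2),o['wrist_force'][2].round(2))
print(ang())
E
python3 ang.py
```

```text
t 5.625 T [ 0.6045 -0.1627  0.181 ] rel hinge x,y,z mm [ 22.6   2.1 116. ] rot [-3.141e+00 -2.000e-03  2.846e+00] F tray -0.79 -0.09
[None, (np.float64(1.53), np.float64(0.83))]
```

Call:
jog_arm --rows '[{"gripper": 1, "delta_pos": [-0.048, 0.015, 0], "twist": 0}, {"gripper": 1, "delta_pos": [-0.094, 0.029, 0], "twist": 0}, {"gripper": 1, "delta_pos": [-0.094, 0.029, 0.18], "twist": 0}, {"gripper": 1, "delta_pos": [-0.11, 0.033, 0.28], "twist": 0}, {"gripper": 1, "delta_pos": [-0.25, 0.076, 0.28], "twist": 0}, {"gripper": 1, "delta_pos": [-0.374, 0.114, 0.26], "twist": 0}, {"gripper": 1, "delta_pos": [-0.374, 0.114, 0.08], "twist": 0}, {"gripper": 1, "delta_pos": [-0.374, 0.114, -0.04], "twist": 0}]'

```text
t: 6.82
tool_pos: [0.5115, -0.1344, 0.1703]
eef_rot: [3.142, -0.0, 2.846]
wrist_force: [-0.2, -0.0, -0.1]
finger_gap: 0.005
gripper_force: 0.0
```

```bash
python3 ang.py
```

```text
t 6.825 T [ 0.5115 -0.1344  0.1703] rel hinge x,y,z mm [-74.6   2.1 105.3] rot [ 3.142 -0.     2.846] F tray -0.23 -0.15
[(np.float64(1.27), np.float64(0.4)), (np.float64(1.31), np.float64(0.18))]
```

Call:
jog_arm --rows '[{"gripper": 1, "delta_pos": [0, 0, 0], "twist": 0}, {"gripper": 1, "delta_pos": [0, 0, 0], "twist": 0}, {"gripper": 1, "delta_pos": [0, 0, 0], "twist": 0}, {"gripper": 1, "delta_pos": [0, 0, 0], "twist": 0}, {"gripper": 1, "delta_pos": [0, 0, 0], "twist": 0}, {"gripper": 1, "delta_pos": [0, 0, 0], "twist": 0}, {"gripper": 1, "delta_pos": [0, 0, 0], "twist": 0}, {"gripper": 1, "delta_pos": [0, 0, 0], "twist": 0}]'

```text
t: 8.02
tool_pos: [0.5117, -0.1344, 0.1712]
eef_rot: [3.142, -0.0, 2.846]
wrist_force: [-0.2, -0.4, 0.1]
finger_gap: 0.008
gripper_force: 0.2
```

```bash
python3 ang.py; python3 - <<'E'
from rig import ctrl
import cv2,numpy as np
cv2.imwrite('pics/catch.png',np.hstack([ctrl.camera('scene')[40:340,220:620],ctrl.camera('wrist')[50:350,120:520]]))
E
```

```text
t 8.025 T [ 0.5117 -0.1344  0.1712] rel hinge x,y,z mm [-74.3   2.2 106.2] rot [ 3.142 -0.     2.846] F tray -0.07 0.11
[(np.float64(1.11), np.float64(0.42)), (np.float64(1.33), np.float64(0.11))]
```

View pics/catch.png

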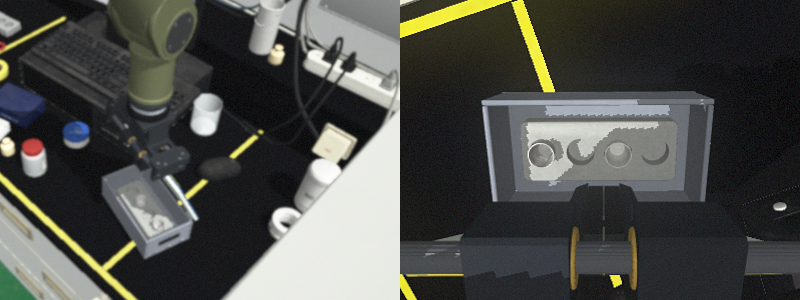

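The scene view shows the cover (white edge near (185,195)) leaning at about 1.1 rad on the fingers. In the wrist view the crucibles are in place. I hold so it rests still.

Call:
jog_arm --rows '[{"gripper": 1, "delta_pos": [0, 0, 0], "twist": 0}, {"gripper": 1, "delta_pos": [0, 0, 0], "twist": 0}, {"gripper": 1, "delta_pos": [0, 0, 0], "twist": 0}, {"gripper": 1, "delta_pos": [0, 0, 0], "twist": 0}, {"gripper": 1, "delta_pos": [0, 0, 0], "twist": 0}, {"gripper": 1, "delta_pos": [0, 0, 0], "twist": 0}, {"gripper": 1, "delta_pos": [0, 0, 0], "twist": 0}, {"gripper": 1, "delta_pos": [0, 0, 0], "twist": 0}]'

```text
t: 9.32
tool_pos: [0.5119, -0.1345, 0.1712]
eef_rot: [3.142, -0.0, 2.846]
wrist_force: [-0.6, 0.5, -0.9]
finger_gap: 0.001
gripper_force: 0.2
```

```bash
python3 ang.py
```

```text
t 9.325 T [ 0.5119 -0.1345  0.1712] rel hinge x,y,z mm [-74.1   2.1 106.2] rot [ 3.142 -0.     2.846] F tray -0.7 -0.88
[(np.float64(1.11), np.float64(0.41)), (np.float64(1.13), np.float64(0.11))]
```

```bash
cat > rows.py <<'E'
import numpy as np,sys
q0,q1,d0,d1,h0,h1,n=map(float,sys.argv[1:8]); n=int(n)
def P(q,d,h): return np.array([-.150*np.cos(q)-.009+d/1e3,.150*np.sin(q)-h/1e3])
c,s=np.cos(-.2953),np.sin(-.2953)
for k in range(1,n+1):
    a=k/n; D=P(q0+a*(q1-q0),d0+a*(d1-d0),h0+a*(h1-h0))-P(q0,d0,h0)
    print([round(float(v),3) for v in (c*D[0]/.25,s*D[0]/.25,D[1]/.25)])
E
python3 rows.py 1.12 .9 0 .5 29 26 8; echo; python3 rows.py .9 .7 .5 1 26 25 8;echo; python3 rows.py .7 .5 1 2 25 25 8
```

```text
[-0.014, 0.004, -0.006]
[-0.028, 0.008, -0.012]
[-0.041, 0.012, -0.019]
[-0.054, 0.017, -0.026]
[-0.067, 0.02, -0.033]
[-0.08, 0.024, -0.041]
[-0.093, 0.028, -0.049]
[-0.105, 0.032, -0.058]

[-0.011, 0.003, -0.009]
[-0.022, 0.007, -0.018]
[-0.032, 0.01, -0.028]
[-0.042, 0.013, -0.038]
[-0.052, 0.016, -0.048]
[-0.062, 0.019, -0.058]
[-0.071, 0.022, -0.069]
[-0.08, 0.024, -0.079]

[-0.009, 0.003, -0.012]
[-0.017, 0.005, -0.023]
[-0.025, 0.008, -0.035]
[-0.033, 0.01, -0.048]
[-0.04, 0.012, -0.06]
[-0.047, 0.014, -0.073]
[-0.054, 0.017, -0.086]
[-0.061, 0.019, -0.099]
```

Call:
jog_arm --rows '[{"gripper": 1, "delta_pos": [-0.014, 0.004, -0.006], "twist": 0}, {"gripper": 1, "delta_pos": [-0.028, 0.008, -0.012], "twist": 0}, {"gripper": 1, "delta_pos": [-0.041, 0.012, -0.019], "twist": 0}, {"gripper": 1, "delta_pos": [-0.054, 0.017, -0.026], "twist": 0}, {"gripper": 1, "delta_pos": [-0.067, 0.02, -0.033], "twist": 0}, {"gripper": 1, "delta_pos": [-0.08, 0.024, -0.041], "twist": 0}, {"gripper": 1, "delta_pos": [-0.093, 0.028, -0.049], "twist": 0}, {"gripper": 1, "delta_pos": [-0.105, 0.032, -0.058], "twist": 0}]'

```text
t: 10.52
tool_pos: [0.4854, -0.1264, 0.1566]
eef_rot: [3.142, -0.0, 2.846]
wrist_force: [0.1, 0.0, 0.1]
finger_gap: 0.007
gripper_force: 0.1
```

```bash
python3 ang.py
```

```text
t 10.525 T [ 0.4854 -0.1264  0.1566] rel hinge x,y,z mm [-101.8    2.1   91.6] rot [ 3.142 -0.     2.846] F tray 0.06 0.11
[None, (np.float64(1.15), np.float64(0.29))]
```

Call:
jog_arm --rows '[{"gripper": 1, "delta_pos": [-0.011, 0.003, -0.009], "twist": 0}, {"gripper": 1, "delta_pos": [-0.022, 0.007, -0.018], "twist": 0}, {"gripper": 1, "delta_pos": [-0.032, 0.01, -0.028], "twist": 0}, {"gripper": 1, "delta_pos": [-0.042, 0.013, -0.038], "twist": 0}, {"gripper": 1, "delta_pos": [-0.052, 0.016, -0.048], "twist": 0}, {"gripper": 1, "delta_pos": [-0.062, 0.019, -0.058], "twist": 0}, {"gripper": 1, "delta_pos": [-0.071, 0.022, -0.069], "twist": 0}, {"gripper": 1, "delta_pos": [-0.08, 0.024, -0.079], "twist": 0}]'

```text
t: 11.72
tool_pos: [0.4654, -0.1203, 0.1368]
eef_rot: [3.142, -0.0, 2.846]
wrist_force: [-0.9, 0.5, 0.3]
finger_gap: 0.005
gripper_force: 0.6
```

```bash
python3 ang.py; python3 - <<'E'
from rig import ctrl
import cv2,numpy as np
cv2.imwrite('pics/low7.png',np.hstack([cv2.resize(ctrl.camera('scene')[140:320,300:500],None,fx=2,fy=2),cv2.resize(ctrl.camera('top')[80:260,300:500],None,fx=2,fy=2)]))
E
```

```text
t 11.725 T [ 0.4654 -0.1203  0.1368] rel hinge x,y,z mm [-122.7    2.1   71.8] rot [ 3.142 -0.     2.846] F tray -1.02 0.34
[(np.float64(0.73), np.float64(0.4)), (np.float64(0.97), np.float64(0.31))]
```

View pics/low7.png

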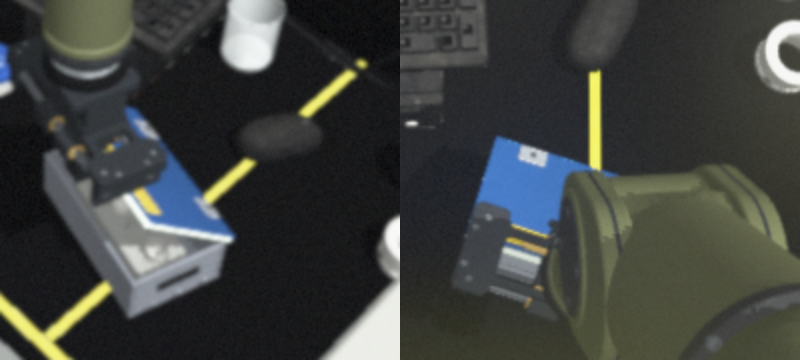

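The cover sits on the fingers at about 0.7 rad (yellow-striped lip at about (150,205) in the left crop). Continuing.

Call:
jog_arm --rows '[{"gripper": 1, "delta_pos": [-0.009, 0.003, -0.012], "twist": 0}, {"gripper": 1, "delta_pos": [-0.017, 0.005, -0.023], "twist": 0}, {"gripper": 1, "delta_pos": [-0.025, 0.008, -0.035], "twist": 0}, {"gripper": 1, "delta_pos": [-0.033, 0.01, -0.048], "twist": 0}, {"gripper": 1, "delta_pos": [-0.04, 0.012, -0.06], "twist": 0}, {"gripper": 1, "delta_pos": [-0.047, 0.014, -0.073], "twist": 0}, {"gripper": 1, "delta_pos": [-0.054, 0.017, -0.086], "twist": 0}, {"gripper": 1, "delta_pos": [-0.061, 0.019, -0.099], "twist": 0}]'

```text
t: 13.02
tool_pos: [0.4486, -0.1154, 0.1118]
eef_rot: [-3.141, -0.003, 2.846]
wrist_force: [-5.3, 2.2, 2.5]
finger_gap: 0.008
gripper_force: 3.0
```

```bash
python3 ang.py; python3 rows.py .5 .38 2 3 25 25 6; python3 rows.py .5 .4 2 4 25 25 6
```

```text
t 13.025 T [ 0.4486 -0.1154  0.1118] rel hinge x,y,z mm [-140.2    2.    46.8] rot [-3.141e+00 -3.000e-03  2.846e+00] F tray -5.73 2.52
[(np.float64(0.53), np.float64(0.53)), (np.float64(0.85), np.float64(0.46))]
[-0.005, 0.001, -0.011]
[-0.009, 0.003, -0.021]
[-0.014, 0.004, -0.032]
[-0.018, 0.005, -0.043]
[-0.022, 0.007, -0.054]
[-0.025, 0.008, -0.065]
[-0.003, 0.001, -0.009]
[-0.006, 0.002, -0.018]
[-0.009, 0.003, -0.027]
[-0.012, 0.004, -0.036]
[-0.015, 0.004, -0.045]
[-0.017, 0.005, -0.054]
```

The finger is sticking on the lip with about 6 N directed towards the hinge, so friction carries it. I continue along the arc with constant press.

```bash
python3 rows.py .5 .35 2 2 25 25 8
```

```text
[-0.005, 0.002, -0.01]
[-0.01, 0.003, -0.02]
[-0.015, 0.004, -0.03]
[-0.019, 0.006, -0.04]
[-0.024, 0.007, -0.051]
[-0.028, 0.008, -0.061]
[-0.032, 0.01, -0.071]
[-0.035, 0.011, -0.082]
```

Call:
jog_arm --rows '[{"gripper": 1, "delta_pos": [-0.005, 0.002, -0.01], "twist": 0}, {"gripper": 1, "delta_pos": [-0.01, 0.003, -0.02], "twist": 0}, {"gripper": 1, "delta_pos": [-0.015, 0.004, -0.03], "twist": 0}, {"gripper": 1, "delta_pos": [-0.019, 0.006, -0.04], "twist": 0}, {"gripper": 1, "delta_pos": [-0.024, 0.007, -0.051], "twist": 0}, {"gripper": 1, "delta_pos": [-0.028, 0.008, -0.061], "twist": 0}, {"gripper": 1, "delta_pos": [-0.032, 0.01, -0.071], "twist": 0}, {"gripper": 1, "delta_pos": [-0.035, 0.011, -0.082], "twist": 0}]'

```text
t: 14.22
tool_pos: [0.4392, -0.1126, 0.0912]
eef_rot: [-3.141, -0.005, 2.846]
wrist_force: [-6.4, 2.5, 1.5]
finger_gap: 0.006
gripper_force: 3.4
```

```bash
python3 ang.py; python3 rows.py .35 .22 2 2 25 25 8
```

```text
t 14.225 T [ 0.4392 -0.1126  0.0912] rel hinge x,y,z mm [-150.     1.9   26.2] rot [-3.141 -0.005  2.846] F tray -6.83 1.51
[(np.float64(0.37), np.float64(0.6)), None]
[-0.003, 0.001, -0.009]
[-0.006, 0.002, -0.018]
[-0.009, 0.003, -0.028]
[-0.012, 0.004, -0.037]
[-0.014, 0.004, -0.046]
[-0.017, 0.005, -0.056]
[-0.019, 0.006, -0.065]
[-0.021, 0.006, -0.075]
```

Tracking well (about 0.36 rad, 6.8 N).

Call:
jog_arm --rows '[{"gripper": 1, "delta_pos": [-0.003, 0.001, -0.009], "twist": 0}, {"gripper": 1, "delta_pos": [-0.006, 0.002, -0.018], "twist": 0}, {"gripper": 1, "delta_pos": [-0.009, 0.003, -0.028], "twist": 0}, {"gripper": 1, "delta_pos": [-0.012, 0.004, -0.037], "twist": 0}, {"gripper": 1, "delta_pos": [-0.014, 0.004, -0.046], "twist": 0}, {"gripper": 1, "delta_pos": [-0.017, 0.005, -0.056], "twist": 0}, {"gripper": 1, "delta_pos": [-0.019, 0.006, -0.065], "twist": 0}, {"gripper": 1, "delta_pos": [-0.021, 0.006, -0.075], "twist": 0}]'

```text
t: 15.42
tool_pos: [0.4336, -0.1109, 0.0724]
eef_rot: [-3.141, -0.005, 2.846]
wrist_force: [-7.0, 3.1, 1.0]
finger_gap: 0.003
gripper_force: 3.6
```

```bash
python3 ang.py; python3 rows.py .22 .11 2 2 25 25 8
```

```text
t 15.425 T [ 0.4336 -0.1109  0.0724] rel hinge x,y,z mm [-155.9    1.9    7.4] rot [-3.141 -0.005  2.846] F tray -7.57 1.0
[(np.float64(0.27), np.float64(0.61)), (np.float64(0.83), np.float64(0.55))]
[-0.002, 0.001, -0.008]
[-0.003, 0.001, -0.016]
[-0.005, 0.001, -0.024]
[-0.006, 0.002, -0.032]
[-0.007, 0.002, -0.041]
[-0.008, 0.003, -0.049]
[-0.009, 0.003, -0.057]
[-0.01, 0.003, -0.065]
```

Call:
jog_arm --rows '[{"gripper": 1, "delta_pos": [-0.002, 0.001, -0.008], "twist": 0}, {"gripper": 1, "delta_pos": [-0.003, 0.001, -0.016], "twist": 0}, {"gripper": 1, "delta_pos": [-0.005, 0.001, -0.024], "twist": 0}, {"gripper": 1, "delta_pos": [-0.006, 0.002, -0.032], "twist": 0}, {"gripper": 1, "delta_pos": [-0.007, 0.002, -0.041], "twist": 0}, {"gripper": 1, "delta_pos": [-0.008, 0.003, -0.049], "twist": 0}, {"gripper": 1, "delta_pos": [-0.009, 0.003, -0.057], "twist": 0}, {"gripper": 1, "delta_pos": [-0.01, 0.003, -0.065], "twist": 0}]'

```text
t: 16.62
tool_pos: [0.4307, -0.11, 0.0561]
eef_rot: [-3.141, -0.006, 2.847]
wrist_force: [-7.7, 3.5, 0.9]
finger_gap: 0.003
gripper_force: 3.8
```

```bash
python3 ang.py; python3 rows.py .11 .0 2 2 25 25 8; python3 - <<'E'
from rig import ctrl
import cv2,numpy as np
cv2.imwrite('pics/low1.png',np.hstack([cv2.resize(ctrl.camera('scene')[160:310,310:460],None,fx=2.66,fy=2.66),ctrl.camera('wrist')[0:399,120:520]]))
E
```

```text
t 16.625 T [ 0.4307 -0.11    0.0561] rel hinge x,y,z mm [-159.     1.9   -8.9] rot [-3.141 -0.006  2.847] F tray -8.37 0.89
[(np.float64(0.13), np.float64(0.63)), (np.float64(0.61), np.float64(0.45))]
[-0.001, 0.0, -0.008]
[-0.002, 0.0, -0.016]
[-0.002, 0.001, -0.025]
[-0.003, 0.001, -0.033]
[-0.003, 0.001, -0.041]
[-0.003, 0.001, -0.049]
[-0.003, 0.001, -0.058]
[-0.003, 0.001, -0.066]
```

View pics/low1.png

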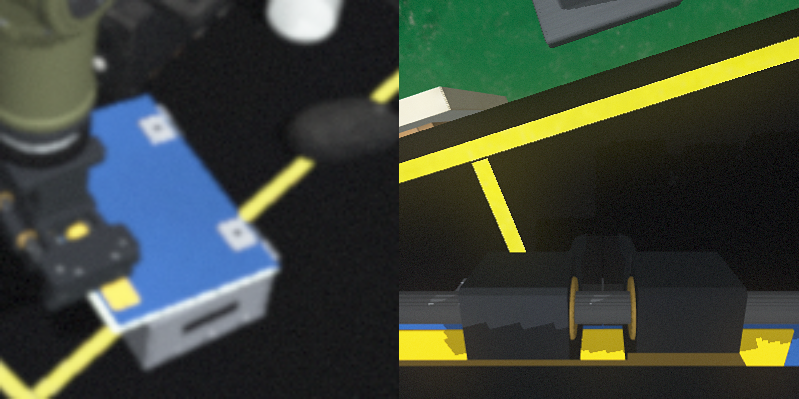

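Nearly shut: the left crop shows a small gap at the front-right corner, about (130,330). Final lowering, with a little extra downwards so it seats.

Call:
jog_arm --rows '[{"gripper": 1, "delta_pos": [-0.001, 0, -0.008], "twist": 0}, {"gripper": 1, "delta_pos": [-0.002, 0, -0.016], "twist": 0}, {"gripper": 1, "delta_pos": [-0.002, 0.001, -0.025], "twist": 0}, {"gripper": 1, "delta_pos": [-0.003, 0.001, -0.033], "twist": 0}, {"gripper": 1, "delta_pos": [-0.003, 0.001, -0.04], "twist": 0}, {"gripper": 1, "delta_pos": [-0.003, 0.001, -0.048], "twist": 0}, {"gripper": 1, "delta_pos": [-0.003, 0.001, -0.056], "twist": 0}, {"gripper": 1, "delta_pos": [-0.003, 0.001, -0.062], "twist": 0}]'

```text
t: 17.92
tool_pos: [0.4293, -0.1096, 0.0405]
eef_rot: [-3.14, -0.008, 2.847]
wrist_force: [-7.4, 2.8, 0.2]
finger_gap: 0.004
gripper_force: 4.2
```

Call:
jog_arm --rows '[{"gripper": 1, "delta_pos": [0, 0, -0.005], "twist": 0}, {"gripper": 1, "delta_pos": [0, 0, -0.01], "twist": 0}, {"gripper": 1, "delta_pos": [0, 0, -0.014], "twist": 0}]'

```text
t: 18.3
tool_pos: [0.4293, -0.1097, 0.0375]
eef_rot: [-3.14, -0.007, 2.847]
wrist_force: [-9.4, 3.7, 7.5]
finger_gap: 0.003
gripper_force: 4.8
```

```bash
python3 ang.py
```

```text
t 18.3 T [ 0.4293 -0.1097  0.0375] rel hinge x,y,z mm [-160.4    1.8  -27.5] rot [-3.14  -0.007  2.847] F tray -10.07 7.53
[(np.float64(0.01), np.float64(0.65)), (np.float64(0.57), np.float64(0.41))]
```

Fz jumped to 7.5 N, so the cover is seated on the rim. I withdraw straight out, then up.

Call:
jog_arm --rows '[{"gripper": 1, "delta_pos": [-0.02, 0.006, 0], "twist": 0}, {"gripper": 1, "delta_pos": [-0.06, 0.018, 0], "twist": 0}, {"gripper": 1, "delta_pos": [-0.11, 0.033, 0], "twist": 0}, {"gripper": 1, "delta_pos": [-0.15, 0.046, 0], "twist": 0}, {"gripper": 1, "delta_pos": [-0.15, 0.046, 0.1], "twist": 0}, {"gripper": 1, "delta_pos": [-0.15, 0.046, 0.3], "twist": 0}, {"gripper": 1, "delta_pos": [-0.15, 0.046, 0.5], "twist": 0}, {"gripper": 1, "delta_pos": [-0.15, 0.046, 0.7], "twist": 0}]'

```text
t: 19.5
tool_pos: [0.3986, -0.1006, 0.188]
eef_rot: [3.139, -0.001, 2.845]
wrist_force: [1.6, -1.8, 0.2]
finger_gap: 0.005
gripper_force: 0.0
```

Call:
jog_arm --rows '[{"gripper": 1, "delta_pos": [0, 0.15, 0.1], "twist": 0}, {"gripper": 1, "delta_pos": [0, 0.35, 0.1], "twist": 0}, {"gripper": 1, "delta_pos": [0, 0.55, 0.1], "twist": 0}, {"gripper": 1, "delta_pos": [0, 0.75, 0.1], "twist": 0}, {"gripper": 1, "delta_pos": [0, 0.8, 0.1], "twist": 0}, {"gripper": 1, "delta_pos": [0, 0.8, 0.1], "twist": 0}]'

```text
t: 20.25
tool_pos: [0.3984, 0.0996, 0.2123]
eef_rot: [3.14, 0.001, 2.847]
wrist_force: [-0.6, -0.8, -1.1]
finger_gap: 0.007
gripper_force: 0.0
```

```bash
python3 ang.py; python3 - <<'E'
from rig import ctrl
import cv2,numpy as np
cv2.imwrite('pics/end.png',np.hstack([ctrl.camera('scene')[100:400,160:560],ctrl.camera('top')[50:350,160:560]]))
E
```

```text
t 20.25 T [0.3984 0.0996 0.2123] rel hinge x,y,z mm [-250.9  193.1  147.3] rot [3.140e+00 1.000e-03 2.847e+00] F tray -0.34 -1.11
[(np.float64(0.01), np.float64(0.96)), (np.float64(0.03), np.float64(0.96))]
```

View pics/end.png

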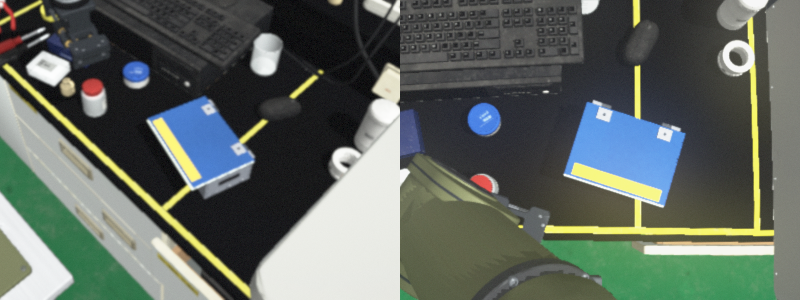

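The cover is shut (about 0.01 to 0.03 rad in both views, at (205,145) in the left crop). The jar, tin and weight look unmoved and the robot is clear. Handing in.

```bash
python3 -c "
from rig import ctrl
print(ctrl.sign_off())"
```

```text
the job is handed in; nothing more can be done
None
```

The cover was tipped from behind, caught at about 1.1 rad, held still on the fingers for about a second, lowered by its front edge until shut, and released; the job is handed in at about 20 s.

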